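# Check the slide lock of an instrument tray

## Task

Before the next client, check the slide lock of the accessory tray in the bench instrument that carries the sloping screen console: pull that tray out by its bar handle until it locks, and let go so that it stands out by itself. Then press the release button on top of the same instrument so that the tray runs fully home, and leave the tray of the other instrument shut.

Things in the scene. Friction and masses are not known exactly. Their poses are not given: they have to be found in the camera images.
- console_unit: the instrument with the sloping screen console: a fixed white casing 260 mm deep, 200 wide, 130 high. Origin: centre of its underside, on the table; its x axis points from its tray front (roughly towards the robot) to its back. The other instrument is the same but carries three round upright applicator heads instead; the screen starts 100 mm behind the button
- tray_bar (a point): middle, on the axis, of that tray's level steel bar handle: 12 mm thick, 90 mm long, 100 mm above the table (30 below the casing's top), its axis 50 mm clear of the tray's grey front panel, joined to it at both ends only. Own x axis points into the instrument, y along the bar, z up; the tray is pulled towards -x. A return spring and damping make about 10 N to pull at 0.1 m/s
- tray (a joint): how far that tray is out, in m: 0 is fully home. The lock snaps in at 0.100 (the release button dips 7 mm just before, then pops up); the end stop is at 0.118. Let go when locked, the tray rests at about 0.100; let go sooner, its spring draws it home
- release_top (a point): centre of the top of that instrument's round black release button, 32 mm across, 16 mm proud of the casing's top, midway across it and 45 mm behind its front edge; it stays there as the tray moves. Pressed straight down it gives 10 mm, with 2.5 N at first and 5 N at the bottom, and springs back; more than about 5 mm frees the locked tray, whose spring takes it home in about 1 s
- spare_tray (a joint): how far the tray of the other instrument is out, in m: 0 is shut, where it starts and must stay

How it is judged:
By the outcome, as a careful person would: the job done as asked, in the order asked, and still so for the second after the job is handed in, with the robot touching nothing.
It also fails if it takes over 45 s, if anything falls off the work surface, if the arm or the gripper's body presses on something with over 40 N, if the wrist force passes 120 N, or if a joint passes its speed limit or range.

## Robot

A 6-joint arm with a two-finger parallel gripper is mounted at the origin on the work surface. World frame = base frame: x ahead of the robot, y to its left, z up, the work surface at z = 0. Lengths are in m, angles in rad, forces in N, time in s.
With the tool pointing down it reaches from about 0.4 to 0.925 m from the base axis. Payload 3.4 kg.
Tool frame: the origin (TCP) lies midway between the tips of the shut fingers; the grasp point (between the pads) lies 19 mm behind it (bot.tcp_to_grasp is the distance from the TCP to the grasp point, in m); z points along the fingers, y is the direction in which the jaws open and shut (so a half turn about z gives the same grasp; the last joint's range is limited). The gripper opens to 85 mm and grips with 20 to 120 N. Pads are 22 mm wide; open, the fingers measure 114 mm over their backs; the gripper's body (76 mm by 85 mm) begins 54 mm behind the grasp point. The pads swing forward as they close: fully open they stand 13 mm farther back than shut.
Start: joints at [-1.3, 0.307, 1.506, -0, 1.328, -0.073], TCP at [0.194, -0.541, 0.231] pointing down, gripper open.
Joint ranges: [-3.12, 3.12], [-1.05, 2.28], [0.14, 2.33], [-1.42, 4.57], [0.1, 2.73], [-2.68, 2.68]. Speed limits (rad/s): [2.57, 2.57, 3.14, 3.14, 3.14, 3.14].

## Interface

Orientations are given as a rotation vector (axis times angle).
In Python, from station import get_obs, viewer, bot gives the robot as it stands. The module is installed in compiled form; this text tells all that it offers.
- The arm moves only by the tool step_arm, never from a script. Its argument "series" is a list of rows, each a list of 3 entries, a list of its own where there are three numbers: the opening, from 0 (shut) to 1 (fully open), then the shift along the tool's x, y, z in cm, then the turn about the tool's z in degrees. A call has 1 to 12 rows; each row is the pose to reach, as a shift and turn from the pose measured when the call began, along the tool's axes at that moment; what a row does not reach only later rows make up. A row lasts 1/10 s, in which the tool goes at most 50 mm and 8.59 degrees, less where a joint would pass 70% of its speed; a pose out of reach is approached as far as the arm can. A call with a gripper value outside its range is refused whole. The fingers move at their own pace and stop on an object; the grip force is fixed at half the most. Time passes only in rows, so rows that repeat a pose let the fingers close. It gives the time, the measured TCP pose, the force and the opening at its end, in the units of the state.
- get_obs(): the state, without advancing time (a new reading comes with each control period).
- viewer.camera(name): name is "side" or "top"; returns a dict with "frame" (384x512x3 uint8, blue, green, red), "mtx" (3x3 intrinsics, pixels), "xyz" and "orientation" of the camera in the world. Camera axes: x right, y up, looking along -z (the intrinsics and any distortion apply to the point x, -y, -z); pixel columns grow to the right and rows downward; lengths in m; the calibration is good to about 2 mm. A picture is of the moment at which its call begins. There is no depth.
- bot.finish_job(): hands the job in, once; it reports no verdict.
The state is a dict: "time_s": time; "q": joint angles; "joint_vel": joint speeds; "tau": joint torques, N m; "tool_pos": TCP position; "tool_rot": TCP orientation; "wrist_force": force on the tool from outside, world axes, zero at the start; "ft_torque": the same for the moment, N m; "finger_gap": finger opening in m.
Only numpy, scipy, OpenCV 4.12 (cv2) and the standard library are available. Lean on these libraries where they do the work, as an engineer would, in place of code of your own. Each camera call takes 0.05 s, during which the arm holds its last target. There are 200 camera calls.

## Working session

There is one attempt and no reset: what is moved stays moved. The work goes in short steps, Python scripts to look and compute and a tool call to move; the robot and the scene stay as the last step left them, time stands still between calls to the robot, and variables do not carry over. Pictures are saved under pics/ and viewed, about 8 in all and at most 12, crops included, and the job is handed in when it is done.

Besides the shell and the picture viewer there is one more tool, called after "Call:" as a command line: name --argument value ..., lists and objects as JSON in quotes. step_arm: Moves the arm, as the interface text tells. Its arguments: {"type":"object","properties":{"series":{"type":"array","items":{"type":"array"}}},"required":["series"]}

```bash
mkdir -p pics
python3 - <<'E'
from station import get_obs, viewer, bot
import cv2,numpy as np,pickle
for n in("side","top"):
    c=viewer.camera(n);pickle.dump(c,open(n+".pkl","wb"));cv2.imwrite(f"pics/{n}0.png",c["frame"]);print(n,{k:v for k,v in c.items() if k!="frame"})
o=get_obs();print(o);print(bot.tcp_to_grasp)
E
```

```text
side {'mtx': array([[407.93174999,   0.        , 257.99230034],
       [  0.        , 407.93174999, 196.19632943],
       [  0.        ,   0.        ,   1.        ]]), 'xyz': array([ 0.37538286, -0.05898685,  0.90674148]), 'orientation': array([ 0.28799481, -0.24700208, -1.4564896 ])}
top {'mtx': array([[411.84002306,   0.        , 256.66314654],
       [  0.        , 411.84002306, 190.67605011],
       [  0.        ,   0.        ,   1.        ]]), 'xyz': array([ 0.58149289, -0.0104517 ,  0.95054005]), 'orientation': array([ 0.03729562, -0.07983141, -1.5621116 ])}
{'time_s': 0.1, 'q': array([-1.29949198e+00,  3.07493738e-01,  1.50751230e+00, -6.51249461e-06,
        1.32841391e+00, -7.34916618e-02]), 'joint_vel': array([-0.00203153, -0.00167499, -0.00256658,  0.00028741,  0.00113431,
       -0.00110595]), 'tau': array([ 2.59319932e-04, -4.58528924e+01, -2.52607763e+01, -2.16885633e-04,
        5.66352930e-03, -8.62619203e-06]), 'tool_pos': array([ 0.19416696, -0.54057246,  0.2304872 ]), 'tool_rot': array([-3.09323119e+00, -5.38616052e-01,  2.93138484e-04]), 'wrist_force': array([0.507489  , 0.54779784, 0.14675609]), 'ft_torque': array([ 0.00593136, -0.04701446,  0.01849821]), 'finger_gap': 0.08514401195875519}
0.0187
```

View pics/side0.png

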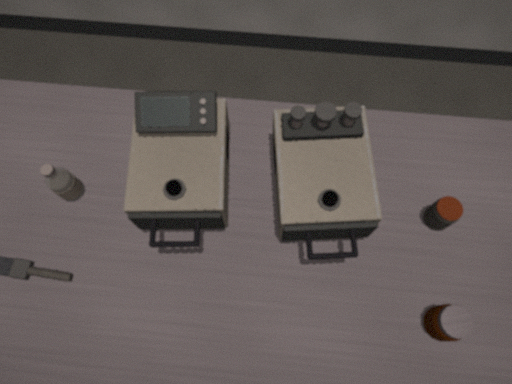

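View pics/top0.png

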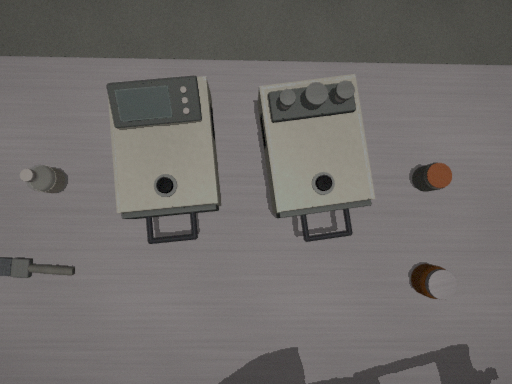

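Both views show the console unit on the left (button at about (174,188) side and (165,186) top; bar at about (175,244) and (172,239)). The applicator-head unit is on the right, with trays shut.

```bash
cat > h.py <<'E'
import numpy as np,cv2
from scipy.spatial.transform import Rotation as R
def ray(c,u,v):
    d=np.linalg.inv(c["mtx"])@[u,v,1]; return R.from_rotvec(c["orientation"]).apply([d[0],-d[1],-d[2]])
def onz(c,u,v,z):
    d=ray(c,u,v); return c["xyz"]+d*(z-c["xyz"][2])/d[2]
def tri(cs,ps):
    A=np.zeros((3,3));b=np.zeros(3)
    for c,p in zip(cs,ps):
        d=ray(c,*p);d/=np.linalg.norm(d);P=np.eye(3)-np.outer(d,d);A+=P;b+=P@c["xyz"]
    return np.linalg.solve(A,b)
def proj(c,p):
    q=R.from_rotvec(c["orientation"]).inv().apply(np.asarray(p)-c["xyz"])*[1,-1,-1]; q=c["mtx"]@q; return q[:2]/q[2]
def blob(c,x0,y0,x1,y1,lo,hi):
    g=cv2.cvtColor(c["frame"],cv2.COLOR_BGR2GRAY)[y0:y1,x0:x1]
    cn=cv2.findContours(cv2.inRange(g,lo,hi),0,2)[0]; k=max(cn,key=cv2.contourArea)
    return k.reshape(-1,2)+[x0,y0]
E
python3 - <<'E'
from h import *;import pickle
S,T=[pickle.load(open(n+".pkl","rb")) for n in("side","top")]
bp=[]
for c,b,h in((S,(158,172,192,204),(145,226,207,252)),(T,(150,172,182,200),(140,216,203,248))):
    k=blob(c,*b,0,45); p=cv2.minEnclosingCircle(k.astype(np.float32)); bp.append(p[0])
    print("btn",p,onz(c,*p[0],.146))
    k=blob(c,*h,0,60).astype(int); print("handle bbox",k.min(0),k.max(0))
    g=cv2.cvtColor(c["frame"],cv2.COLOR_BGR2GRAY)
    for u in (160,170,180,190): print(u,g[h[1]-14:h[3]+2,u])
print(tri((S,T),bp))
big=np.hstack([cv2.resize(c["frame"][70:255,100:225],None,fx=3.1,fy=3.1,interpolation=2) for c in (S,T)])
cv2.imwrite("pics/crop1.png",cv2.convertScaleAbs(big,alpha=1.6))
E
```

```text
btn ((173.46551513671875, 187.4310302734375), 7.851458549499512) [0.64997004 0.14574482 0.146     ]
handle bbox [145 226] [206 251]
160 [50 58 63 71 67 53 39 30 30 30 32 30 35 30 31 20 38 49 60 60 67 67 64 65
 60 67 68 73 53 38 30 37 30 35 37 54 57 64 57 64 63 90]
170 [ 47  55  61  61  66  57  39  30  33  32  25  28  27  30  31  25  35  52
  65  82  98 107 106 110 101 104 109 105  96  63  43  25  38  39  46  79
  82  73  61  64  61  88]
180 [ 51  62  71  65  67  51  37  29  21  39  26  28  30  32  31  26  33  51
  61  81 102 107 107 106 100 103 107 105  90  67  41  35  26  38  45  59
  65  60  60  61  78  97]
190 [ 52  60  65  67  67  56  41  28  38  28  36  25  32  30  26  21  37  51
  63  84  98 109 104 106 107 105 108 107  90  60  42  39  37  43  61  74
  71  65  60  68  68  87]
btn ((164.5, 184.9166717529297), 8.25178050994873) [0.65143763 0.1477594  0.146     ]
handle bbox [140 216] [197 243]
160 [146 147 147 146 145 140 122  79  75  83  85  84  78  44  71 113 118 118
 119 118 120 119 117 120 126 120 117 115 116 116  84  71  71  76  73  39
  41  44  49  43  38 115 119 122 118 117 120 115]
170 [147 145 146 146 143 120  79  76  84  82  83  78  45  71 114 120 118 118
 118 117 119 121 118 119 123 120 113 118 120 119  85  69  73  76  42  34
  43  47  39  38 109 121 119 119 118 118 120 115]
180 [146 146 147 144 123  79  80  85  85  87  79  48  75 111 119 120 119 117
 117 117 119 119 121 118 121 120 115 118 120  84  77  73  75  40  37  44
  45  41  32 110 123 120 119 121 118 117 121 119]
190 [148 147 144 123  76  80  84  84  89  80  47  38  56  59  61  66  72  81
  86  86  85 101  98 118 121 119 119  94  76  74  73  70  42  41  41  45
  43  30 110 118 122 121 119 118 121 119 117 118]
[0.65219345 0.14828756 0.13942676]
```

View pics/crop1.png

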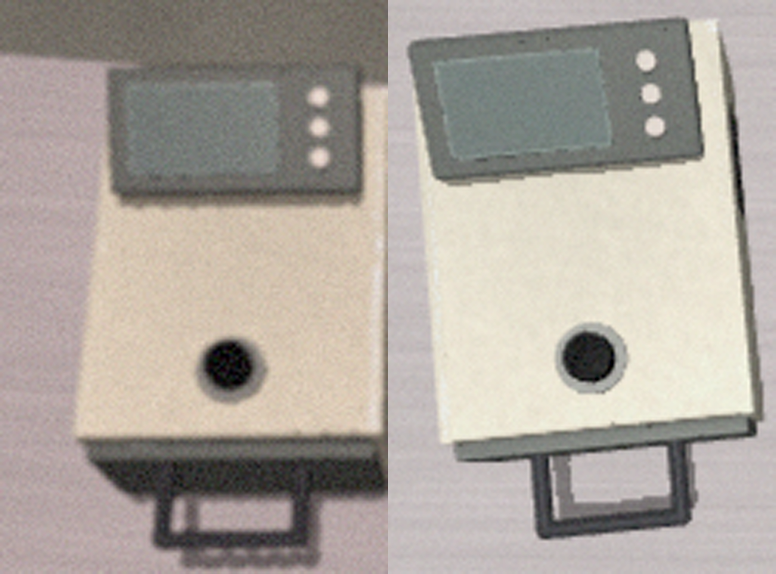

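Crop: the tray bar is parallel to the front edge, with its ends at about (148,240) and (198,236) in the top view. The unit is yawed a few degrees.

```bash
cat > bar.py <<'E'
from h import *
def bar(c,u0,u1,v0,v1,z,thr=58):
    g=cv2.cvtColor(c["frame"],cv2.COLOR_BGR2GRAY).astype(int); pts=[]
    for u in range(u0,u1):
        r=[v for v in range(v0,v1) if g[v,u]<thr]
        if r: pts.append(onz(c,u,np.mean(r),z)[:2])
    pts=np.array(pts); p=np.polyfit(pts[:,1],pts[:,0],1)
    return p,np.std(pts[:,0]-np.polyval(p,pts[:,1]))
E
python3 - <<'E'
from bar import *;import pickle
S,T=[pickle.load(open(n+".pkl","rb")) for n in("side","top")]
print("top bar",bar(T,155,192,228,245,.1),"side bar",bar(S,158,194,235,248,.1,50))
# casing front edge (cream->grey), z=.13
for c,us,v0,v1,th in((T,range(125,210),195,222,110),(S,range(135,220),200,225,None)):
    g=cv2.cvtColor(c["frame"],cv2.COLOR_BGR2GRAY).astype(int);pts=[]
    for u in us:
        d=g[v0:v1-2,u]-g[v0+2:v1,u]; pts.append(onz(c,u,v0+1+d.argmax(),.13)[:2])
    pts=np.array(pts);p=np.polyfit(pts[:,1],pts[:,0],1)
    m=abs(pts[:,0]-np.polyval(p,pts[:,1]))<.004;p=np.polyfit(pts[m,1],pts[m,0],1);print("edge",p,m.sum())
for c,a,b in((T,(148.1,241),(198,236)),(S,(150.5,244.5),(199.5,244))):
    A,B=onz(c,*a,.1),onz(c,*b,.1);print("ends",A,B,(A+B)/2,np.linalg.norm(A-B))
E
```

```text
top bar (array([-0.11766365,  0.56296171]), np.float64(0.0008198384143512496)) side bar (array([-0.10625293,  0.56071123]), np.float64(0.0005882385750852192))
edge [-0.10760419  0.62435531] 85
edge [-0.10904077  0.62269473] 85
ends [0.54039306 0.18736284 0.1       ] [0.55111802 0.08617971 0.1       ] [0.54575554 0.13677128 0.1       ] 0.1017499393863639
ends [0.53995789 0.18341706 0.1       ] [0.55067067 0.08485897 0.1       ] [0.54531428 0.13413802 0.1       ] 0.09913859411123128
```

```bash
cat > go.py <<'E'
import sys;from h import *;from station import get_obs
# usage: go.py x y z [yaw of tool y axis]; prints tool-frame shift cm and turn deg
o=get_obs();M=R.from_rotvec(o["tool_rot"]).as_matrix();t=np.array(list(map(float,sys.argv[1:4])))
print("t",o["time_s"],"pos",o["tool_pos"].round(4),"q",o["q"].round(2),"gap",round(o["finger_gap"],4),"F",o["wrist_force"].round(1))
print(M.round(3));print("shift cm",(M.T@(t-o["tool_pos"])*100).round(2))
u=M.T@[np.cos(.109),np.sin(.109),0];a=np.degrees(np.arctan2(-u[0],u[1]));print("turn deg",a,"or",a-180*np.sign(a))
E
python3 go.py .546 .1355 .20
```

```text
t 0.1 pos [ 0.1942 -0.5406  0.2305] q [-1.3   0.31  1.51 -0.    1.33 -0.07] gap 0.0851 F [0.5 0.5 0.1]
[[ 0.941  0.338 -0.   ]
 [ 0.338 -0.941  0.002]
 [ 0.    -0.002 -1.   ]]
shift cm [ 55.96 -51.73   3.15]
turn deg -76.4898092866043 or 103.5101907133957
```

Call:
step_arm --series '[[0.45,[2,-2,-3],-4],[0.45,[5,-5,-6],-8],[0.45,[9,-8,-6],-13],[0.45,[12,-11,-6],-18],[0.45,[15.5,-14.5,-6],-23],[0.45,[19,-17.5,-6],-28],[0.45,[22,-20.5,-6],-33],[0.45,[25.5,-23.5,-6],-38],[0.45,[29,-26.5,-6],-43],[0.45,[32,-29.5,-6],-48],[0.45,[35,-32.5,-6],-53],[0.45,[38,-35.5,-6],-58]]'

```text
time_s: 1.3
tool_pos: [0.432, -0.0763, 0.291]
tool_rot: [-2.441, -1.975, -0.001]
wrist_force: [0.6, 0.6, -0.7]
finger_gap: 0.0389
```

```bash
python3 go.py .546 .1355 .16
```

```text
t 1.3 pos [ 0.432  -0.0763  0.291 ] q [-0.27  0.07  1.67  0.    1.41 -0.06] gap 0.0389 F [ 0.6  0.6 -0.7]
[[ 0.208  0.978 -0.001]
 [ 0.978 -0.208  0.002]
 [ 0.002 -0.001 -1.   ]]
shift cm [23.07  6.75 13.12]
turn deg -18.27710263200192 or 161.7228973679981
```

Call:
step_arm --series '[[0.45,[4,1,0],-4],[0.45,[8,2.5,0],-8],[0.45,[12,3.5,1],-12],[0.45,[16,5,3],-16],[0.45,[20,6,6],-18.3],[0.45,[23.1,6.75,9],-18.3],[0.45,[23.1,6.75,12],-18.3],[0.45,[23.1,6.75,13.1],-18.3],[0.45,[23.1,6.75,13.1],-18.3]]'

```text
time_s: 2.2
tool_pos: [0.544, 0.1353, 0.1582]
tool_rot: [-2.093, -2.336, 0.006]
wrist_force: [-0.3, 0.0, 1.1]
finger_gap: 0.0382
```

```bash
python3 go.py .546 .1355 .08
python3 - <<'E'
from h import *;from station import viewer
ims=[]
for n in("side","top"):
    c=viewer.camera(n); print(n,proj(c,(.546,.1355,.1))); ims.append(cv2.resize(c["frame"][150:280,95:230],None,fx=2.9,fy=2.9))
cv2.imwrite("pics/c2.png",cv2.convertScaleAbs(np.hstack(ims),alpha=1.6))
E
```

```text
t 2.2 pos [0.544  0.1353 0.1582] q [0.17 0.36 1.63 0.   1.16 0.06] gap 0.0382 F [-0.3  0.   1.1]
[[-0.109  0.994 -0.006]
 [ 0.994  0.109  0.001]
 [ 0.001 -0.006 -1.   ]]
shift cm [-0.02  0.25  7.81]
turn deg 0.0331850603012188 or -179.9668149396988
side [174.38384947 243.85443967]
top [173.73015933 238.37794503]
```

View pics/c2.png

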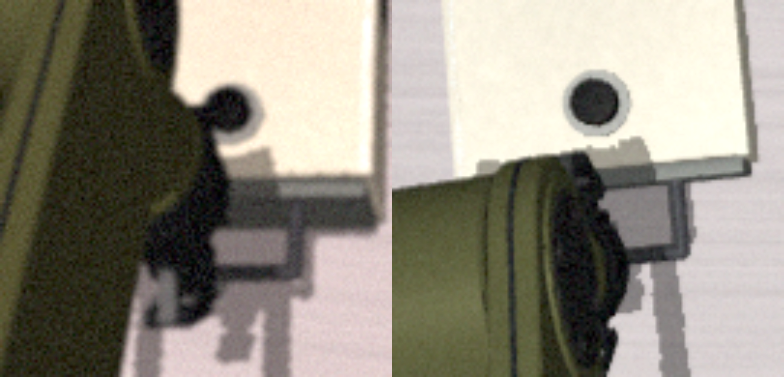

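The crop shows the fingers straddling the bar line, above it and just clear of the panel. Descending slowly while watching the force.

Call:
step_arm --series '[[0.45,[0,0.2,1.5],0],[0.45,[0,0.2,3],0],[0.45,[0,0.2,4.5],0],[0.45,[0,0.2,6],0],[0.45,[0,0.2,7.5],0],[0.45,[0,0.2,7.8],0],[0.45,[0,0.2,7.8],0]]'

```text
time_s: 3.0
tool_pos: [0.5491, 0.1351, 0.0842]
tool_rot: [-2.099, -2.337, -0.004]
wrist_force: [0.4, 0.6, 0.2]
finger_gap: 0.0386
```

Call:
step_arm --series '[[0.45,[0,-0.3,0.3],0],[0.2,[0,-0.3,0.3],0],[0.1,[0,-0.3,0.3],0],[0,[0,-0.3,0.3],0],[0,[0,-0.3,0.3],0],[0,[0,-0.3,0.3],0]]'

```text
time_s: 3.6
tool_pos: [0.5458, 0.1347, 0.0822]
tool_rot: [-2.099, -2.338, -0.004]
wrist_force: [-2.6, -0.7, 5.8]
finger_gap: 0.0102
```

```bash
python3 go.py .4426 .124 .081
```

```text
t 3.6 pos [0.5458 0.1347 0.0822] q [0.17 0.44 1.72 0.   0.98 0.06] gap 0.0102 F [-2.6 -0.7  5.8]
[[-0.107  0.994  0.002]
 [ 0.994  0.107  0.002]
 [ 0.002  0.002 -1.   ]]
shift cm [  0.04 -10.38   0.1 ]
turn deg -0.07721602581349057 or 179.9227839741865
```

Gripped (gap about 10 mm). Pulling about 0.1 m/s.

Call:
step_arm --series '[[0,[0,-0.5,0],0],[0,[0,-1.5,0],0],[0,[0,-2.5,0],0],[0,[0,-3.5,0],0],[0,[0,-4.5,0],0],[0,[0,-5.0,0],0]]'

```text
time_s: 4.2
tool_pos: [0.4984, 0.1296, 0.0823]
tool_rot: [2.096, 2.335, 0.01]
wrist_force: [6.0, 0.3, -6.4]
finger_gap: 0.0098
```

```bash
python3 go.py .4415 .1233 .0815;  python3 - <<'E'
from h import *;from station import viewer
ims=[]
for n in("side","top"):
    c=viewer.camera(n); ims.append(cv2.resize(c["frame"][150:310,85:230],None,fx=2.7,fy=2.7))
cv2.imwrite("pics/c3.png",cv2.convertScaleAbs(np.hstack(ims),alpha=1.6))
E
```

```text
t 4.2 pos [0.4984 0.1296 0.0823] q [0.17 0.39 1.83 0.   0.92 0.06] gap 0.0098 F [ 6.   0.3 -6.4]
[[-0.108  0.994  0.007]
 [ 0.994  0.108  0.002]
 [ 0.002  0.007 -1.   ]]
shift cm [-0.02 -5.73  0.04]
turn deg -0.06286046594506123 or 179.93713953405495
```

View pics/c3.png

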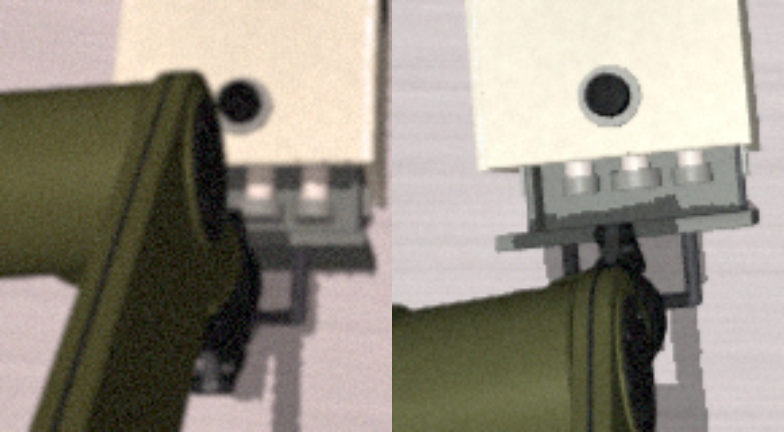

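The tray is about 47 mm out and moves with the hand. Reach check: at the end the radius is about 0.46 m. Continuing past 0.100.

Call:
step_arm --series '[[0,[0,-1.0,0],0],[0,[0,-2.0,0],0],[0,[0,-3.0,0],0],[0,[0,-4,0],0],[0,[0,-4.8,0],0],[0,[0,-5.4,0],0],[0,[0,-5.8,0],0],[0,[0,-5.8,0],0],[0,[0,-5.8,0],0]]'

```text
time_s: 5.2
tool_pos: [0.441, 0.1235, 0.0822]
tool_rot: [2.096, 2.335, 0.01]
wrist_force: [4.7, 0.3, -4.7]
finger_gap: 0.0094
```

```bash
python3 go.py .4415 .1233 .0815
```

```text
t 5.2 pos [0.441  0.1235 0.0822] q [0.18 0.32 1.95 0.   0.86 0.07] gap 0.0094 F [ 4.7  0.3 -4.7]
[[-0.108  0.994  0.007]
 [ 0.994  0.108  0.002]
 [ 0.002  0.007 -1.   ]]
shift cm [-0.02  0.05  0.07]
turn deg -0.0599301010485696 or 179.94006989895144
```

Call:
step_arm --series '[[0,[0,-0.2,0],0],[0,[0,-0.4,0],0],[0,[0,-0.4,0],0],[0,[0,0,0],0],[0,[0,0.4,0],0],[0,[0,0.4,0],0],[0,[0,0.4,0],0]]'

```text
time_s: 5.9
tool_pos: [0.4463, 0.124, 0.0822]
tool_rot: [2.095, 2.335, 0.012]
wrist_force: [5.4, -0.1, -6.4]
finger_gap: 0.0099
```

```bash
python3 go.py .446 .124 .0815;  python3 - <<'E'
from h import *;from station import viewer
c=viewer.camera("top");ims=[cv2.resize(c["frame"][150:310,85:230],None,fx=2.7,fy=2.7)]
cv2.imwrite("pics/c4.png",cv2.convertScaleAbs(np.hstack(ims),alpha=1.6))
E
```

```text
t 5.9 pos [0.4463 0.124  0.0822] q [0.18 0.33 1.94 0.   0.87 0.07] gap 0.0099 F [ 5.4 -0.1 -6.4]
[[-0.108  0.994  0.009]
 [ 0.994  0.108  0.003]
 [ 0.002  0.009 -1.   ]]
shift cm [-0.   -0.03  0.07]
turn deg -0.06088424795701405 or 179.939115752043
```

View pics/c4.png

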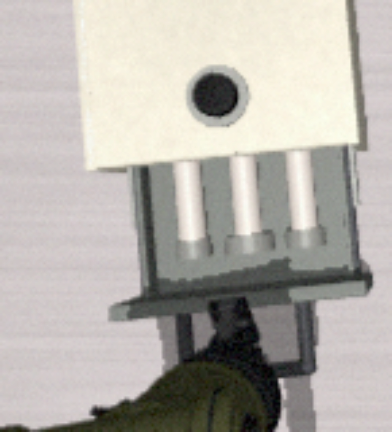

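The tray is about 100 mm out with the bar still between the fingers. The force doesn't prove a lock, so I'll pull a little further (under the 118 mm stop), ease back and open.

Call:
step_arm --series '[[0,[0,-0.5,0],0],[0,[0,-1.0,0],0],[0,[0,-1.3,0],0],[0,[0,-1.3,0],0],[0,[0,-0.8,0],0],[0,[0,-0.4,0],0],[0,[0,-0.4,0],0],[0.2,[0,-0.4,0],0],[0.4,[0,-0.4,0],0],[0.45,[0,-0.4,0],0],[0.45,[0,-0.4,0],0]]'

```text
time_s: 7.05
tool_pos: [0.441, 0.1235, 0.0821]
tool_rot: [2.096, 2.336, 0.01]
wrist_force: [-1.0, 0.2, 0.1]
finger_gap: 0.0384
```

```bash
python3 go.py .446 .124 .20
python3 - <<'E'
from bar import *;from station import viewer
c=viewer.camera("top");cv2.imwrite("pics/c5.png",cv2.convertScaleAbs(cv2.resize(c["frame"][150:310,85:230],None,fx=2.7,fy=2.7),alpha=1.6))
E
```

```text
t 7.05 pos [0.441  0.1235 0.0821] q [0.18 0.32 1.95 0.   0.86 0.07] gap 0.0384 F [-1.   0.2  0.1]
[[-0.108  0.994  0.007]
 [ 0.994  0.108  0.002]
 [ 0.002  0.007 -1.   ]]
shift cm [  0.02   0.59 -11.79]
turn deg -0.059436161258453996 or 179.94056383874155
```

View pics/c5.png

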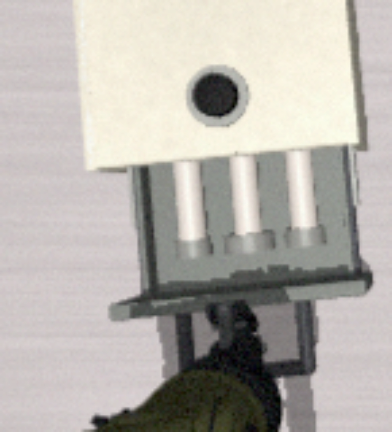

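The tray stands out with fingers open and zero force, so it is locked. Rising and moving over the button.

Call:
step_arm --series '[[0.45,[0,0,-2],0],[0.45,[0,0,-5],0],[0.45,[0,0,-9],0],[0.45,[0,0,-11.8],0],[0.2,[0,0,-11.8],0],[0,[0,4,-11.8],0],[0,[0,8,-11.8],0],[0,[0,12,-11.8],0],[0,[0,16,-11.5],0],[0,[0.1,20,-11],0],[0,[0.1,21,-10],0],[0,[0.1,21,-9.5],0]]'

```text
time_s: 8.3
tool_pos: [0.6492, 0.1467, 0.1758]
tool_rot: [2.098, 2.337, 0.006]
wrist_force: [-1.4, -0.5, 0.0]
finger_gap: -0.0002
```

```bash
python3 go.py .651 .147 .137
python3 - <<'E'
from bar import *;from station import viewer
c=viewer.camera("top");cv2.imwrite("pics/c6.png",cv2.convertScaleAbs(cv2.resize(c["frame"][50:310,85:230],None,fx=2.3,fy=2.3),alpha=1.6))
# predicted bar, tray 0.100 out
print(proj(c,(.546-.0994,.1355-.0108,.1)));print(bar(c,170,206,275,297,.1,50))
E
```

```text
t 8.3 pos [0.6492 0.1467 0.1758] q [0.16 0.47 1.38 0.   1.28 0.05] gap -0.0002 F [-1.4 -0.5  0. ]
[[-0.108  0.994  0.004]
 [ 0.994  0.108  0.002]
 [ 0.002  0.004 -1.   ]]
shift cm [0.   0.17 3.88]
turn deg -0.07202621155513068 or 179.92797378844486
[178.01891035 287.76985872]
(array([-0.15912137,  0.46729122]), np.float64(0.0027599008115641198))
```

View pics/c6.png

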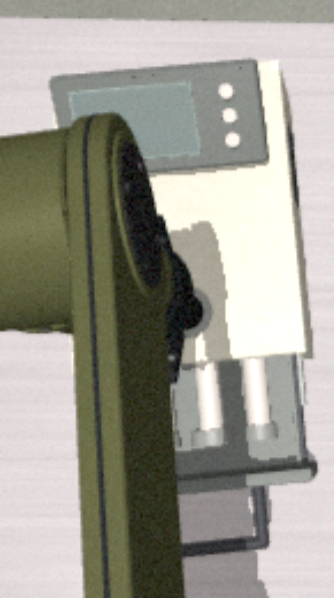

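The view shows the tray standing out on its own with the hand over the button (bar about 100 mm out). Pressing in two stages.

Call:
step_arm --series '[[0,[0,0.1,1],0],[0,[0,0.1,2],0],[0,[0,0.1,2.5],0],[0,[0,0.1,3],0],[0,[0,0.1,3.4],0],[0,[0,0.1,3.7],0],[0,[0,0.1,3.8],0],[0,[0,0.1,3.8],0]]'

```text
time_s: 9.15
tool_pos: [0.6477, 0.1467, 0.1376]
tool_rot: [-2.098, -2.337, -0.002]
wrist_force: [-2.8, 0.2, 3.9]
finger_gap: -0.0002
```

```bash
python3 go.py .651 .147 .137
```

```text
t 9.15 pos [0.6477 0.1467 0.1376] q [0.16 0.5  1.43 0.   1.21 0.05] gap -0.0002 F [-2.8  0.2  3.9]
[[-0.108  0.994  0.   ]
 [ 0.994  0.108  0.002]
 [ 0.001  0.    -1.   ]]
shift cm [-0.    0.33  0.06]
turn deg -0.06315644963067896 or 179.93684355036933
```

Force 3.9 N and about 8 mm down: pressed. I'll hold slightly deeper, then lift and retreat.

Call:
step_arm --series '[[0,[0,0,0.1],0],[0,[0,0,0.1],0],[0,[0,0,0.1],0],[0,[0,0,0.1],0],[0,[0,0,-1],0],[0,[0,0,-3],0],[0,[0,0,-6],0],[0,[0,0,-10],0],[0,[3,0,-13],0],[0,[7,0,-15],0],[0,[11,0,-15],0],[0,[15,0,-15],0]]'

```text
time_s: 10.35
tool_pos: [0.6326, 0.2972, 0.2899]
tool_rot: [2.099, 2.336, 0.009]
wrist_force: [1.3, 0.1, -1.2]
finger_gap: 0.0001
```

Call:
step_arm --series '[[0,[4,-2,0],0],[0,[8,-5,0],0],[0,[10,-9,0],0],[0,[12,-13,0],0],[0,[12,-13,0],0],[0,[12,-13,0],0]]'

```text
time_s: 10.95
tool_pos: [0.4903, 0.4034, 0.2903]
tool_rot: [2.095, 2.338, 0.011]
wrist_force: [0.4, -0.2, -0.3]
finger_gap: 0.0003
```

```bash
python3 go.py .651 .147 .137
python3 - <<'E'
from bar import *;from station import viewer
c=viewer.camera("top");cv2.imwrite("pics/c7.png",cv2.convertScaleAbs(cv2.resize(c["frame"],None,fx=1.4,fy=1.4),alpha=1.6))
print(bar(c,155,192,228,245,.1))
E
```

```text
t 10.95 pos [0.4903 0.4034 0.2903] q [ 0.62  0.35  1.29 -0.    1.49  0.51] gap 0.0003 F [ 0.4 -0.2 -0.3]
[[-0.109  0.994  0.007]
 [ 0.994  0.109  0.004]
 [ 0.003  0.007 -1.   ]]
shift cm [-27.29  13.07  15.33]
turn deg 0.01679766191477122 or -179.98320233808522
(array([-0.11861126,  0.56309154]), np.float64(0.0008267821195233155))
```

View pics/c7.png

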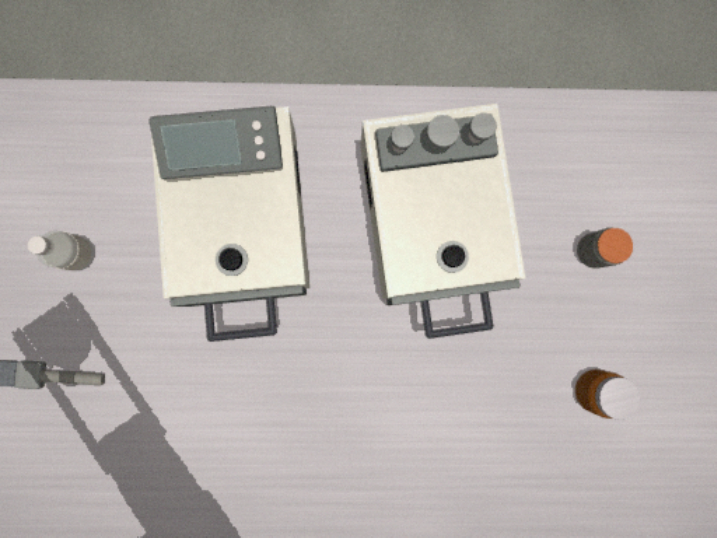

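The tray is home: its bar fits the starting line within 0.2 mm. The other tray is shut, the loose items haven't moved, and the arm is clear of everything. Handing in.

```bash
python3 -c "
from station import bot
print(bot.finish_job())"
```

```text
the job is handed in; nothing more can be done
None
```

The slide lock on the console instrument's tray works. I gripped the tray by its bar and pulled it to about 0.11 m. When I let go, it stood out by itself at about 0.100 m, with no force on the fingers and then with the hand away. I then pressed that instrument's release button about 8–9 mm (roughly 4 N), and the tray ran home. The job was handed in at about 11 s.

**Last checks:**
- **Console tray:** the top view shows the bar back on its starting line to within 0.2 mm.
- **Other instrument:** its tray looks shut, judged by eye from the picture.
- **Surroundings:** the loose items are where they were, the arm is clear of everything, and the wrist force is near zero.

**Did not agree cleanly:**
- **Lock:** at the first pull, to about 0.105–0.109 m, the force readings did not show that the lock had caught. I pulled a little further, staying short of the end stop, before letting go. I did not see the button dip.
- **Button height:** measured from the two views it came out about 6 mm low, so I used the given height, and the press agreed with it.

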